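Set the sprung jig slide on its middle stop pin

ROBOT

A 7-joint arm with a two-finger parallel gripper is mounted at the origin on the work surface. World frame = base frame: x ahead of the robot, y to its left, z up, the work surface at z = 0. Lengths are in m, angles in rad, forces in N, time in s.
With the tool pointing down it reaches from about 0.4 to 0.875 m from the base axis. Payload 19.3 kg.
Tool frame: the origin (TCP) lies midway between the tips of the shut fingers; the grasp point (between the pads) lies 19 mm behind it (bot.tcp_to_grasp is the distance from the TCP to the grasp point, in m); z points along the fingers, y is the direction in which the jaws open and shut (so a half turn about z gives the same grasp; the last joint's range is limited). The gripper opens to 85 mm and grips with 20 to 120 N. Pads are 22 mm wide; open, the fingers measure 114 mm over their backs; the gripper's body (76 mm by 85 mm) begins 54 mm behind the grasp point. The pads swing forward as they close: fully open they stand 13 mm farther back than shut.
Start: joints at [1.068, 0.521, -0.036, 1.599, 0.021, 1.021, -0.113], TCP at [0.262, -0.567, 0.231] pointing down, gripper open.
Joint ranges: [-2.91, 2.91], [-0.3, 2.13], [-1.5, 1.42], [0.17, 2.43], [-1.26, 4.41], [0.16, 1.93], [-2.52, 2.52]. Speed limits (rad/s): [1.89, 1.89, 2.39, 2.39, 3.01, 3.01, 3.01].

INTERFACE

Orientations are given as [roll, pitch, yaw] about the fixed x, y, z axes, in that order (R = Rz(yaw) Ry(pitch) Rx(roll)).
In Python, from workcell import bot gives the robot as it stands. The module is installed in compiled form; this text tells all that it offers.
- The arm moves only by the tool drive_tool, never from a script. Its argument "series" is a list of rows, each a list of 5 numbers: the opening in per cent of the stroke, from 0 (shut) to 100 (fully open), then the shift along the world's x, y, z in m, then the turn about the world's z in rad. A call has 1 to 12 rows; each row shifts and turns the pose as measured when the row begins; what a row does not reach is not made up. A row lasts 1/10 s, in which the tool goes at most 50 mm and 8.59 degrees, less where a joint would pass 70% of its speed; a pose out of reach is approached as far as the arm can. A call with a gripper value outside its range is refused whole. The fingers move at their own pace and stop on an object; "newtons" is the grip in N (left out, the last holds). Time passes only in rows, so rows that do not move let the fingers close. It gives the time, the measured TCP pose, the force and the opening at its end, in the units of the state.
- bot.observe(): the state, without advancing time (a new reading comes with each control period).
- bot.grab_frame(name): name is "scene" or "side" or "wrist"; returns the picture (384x512x3 uint8, red, green, blue); there is no depth.
- bot.camera_info(name): a dict with "fx", "fy", "cx", "cy" (pixels), "cam_to_world" (4x4, takes a point from camera to world coordinates). Camera axes: x right, y down, z forward; pixel columns grow to the right and rows downward; lengths in m; the calibration is good to about 2 mm. A picture is of the moment at which its call begins: read the wrist's pose just before it. camera_info takes no time and is no camera call; for the wrist camera it gives the pose at the moment of the call.
- bot.job_done(): hands the job in, once; it reports no verdict.
Trained networks look in the newest picture that a camera, given by its name, has taken for a name from the list of things; names that differ only in an ending like _2 or _b are one class to them, and where a whole thing is asked for, a point or a joint stands for the part that bears it (a point fixed in the world has none). Each returns a list of dicts, best first, with "conf" (0 to 1); they miss things now and then, are a little off and sometimes report something else, mostly with a low value. They report only what shows in the picture. A call takes as long as a camera call.
- bot.masks_of(camera, target): "mask" (384x512 bool, what is visible of it) and "point" ([column, row] in pixels, amid what is visible of it).
The state is a dict: "clock": time; "qpos": joint angles; "qd": joint speeds; "joint_efforts": joint torques, N m; "position": TCP position; "tool_rot": TCP orientation; "force": force on the tool from outside, world axes, zero at the start; "moment": the same for the moment, N m; "grip_width": finger opening in m.
Only numpy, scipy, OpenCV 4.12 (cv2) and the standard library are available. Lean on these libraries where they do the work, as an engineer would, in place of code of your own. Each camera call takes 0.05 s, during which the arm holds its last target.

TASK

Push the frame jig's sprung slide away from you by its yellow end plate until its red tooth has clicked past the middle stop pin (blue knob) but not past the far pin (black knob), then let go so that the spring brings it back and it latches against the middle pin. Push only, with the fingertips: grip and lift nothing, keep off the pins, the tooth, the cradle and the steel shell lying in it, and leave the other things on the bench where they are.

Things in the scene. Friction and masses are not known exactly. Their poses are not given: they have to be found in the camera images.
- fixture: Grey jig base plate fixed to the bench, 420 x 220 x 20 mm, at any yaw up to 0.4 rad; origin on the bench under the slide's centre line, x along the slide's travel (away from the robot), y towards the pins, z up; plate spans x -210..210, y -80..140 mm. Guide rods (top 36 mm above the bench) and an end block (top 42 mm) at x -195 mm lie behind the slide, 57 mm clear of it at home.
- slide (a joint): Travel of the slide in m along fixture +x: 0 at home (where the spring holds it at the start), 0.135 at the end stop. The spring pushes it home with 6 N at 0 to 11 N at 0.135, damping adds 60 N per m/s; allow about 20 N to drive it past a pin at 40 mm/s. Unlatched it runs home when released (about 0.15 m/s). It only moves along this line and cannot be lifted.
- push_plate (a point): Centre of the near (robot-facing) face of the slide, a flat yellow plate 100 mm wide, from 26 to 75 mm above the bench; this point is 52 mm above the bench. Moves with the slide; axes as the fixture's. The slide is an aluminium block 122 mm long and 100 mm wide. The yellow runs 20 mm onto its top. Push here towards fixture +x.
- tooth_face (a point): Middle of the flat rear face of the red tooth on the slide's +y side, 50 mm above the bench, 20 mm ahead of the push plate's face; the ramp is on the tooth's far side. This is the face that catches on a pin. Axes as the fixture's.
- mid_catch (a point): Point on the fixed pin rack where the tooth face rests when latched on the middle pin (its far side), 50 mm above the bench; axes as the fixture's. At home it lies 45 to 65 mm ahead (fixture +x) of tooth_face, differing from start to start. A push must take tooth_face at least 3 mm past it; the far pin is passed at 45 mm past it, so 10 to 30 mm past is safe.
- pin_rack: Dark steel block rack on the fixture's +y side that carries the two sprung stop pins, origin on the bench under the middle pin's line, axes as the fixture's; blocks up to 74 mm high. The far pin stands 45 mm farther along x. It is fixed; its place along x differs from start to start.
- mid_pin (a joint): Middle stop pin, the nearer one to the robot: brass nose 12 mm across, blue knob. Joint in m: 0 sprung in (catches the tooth), about 0.012 when the ramp of the passing tooth pushes it out, then it snaps in by itself.
- far_pin (a joint): Far stop pin, the same with a black knob, 45 mm beyond the middle one; it must not be passed.
- cradle_seat (a point): Centre of the shell when seated in the dark V cradle on the slide, 102 mm above the bench and 83 mm ahead of the push plate's face; axes as the fixture's. Moves with the slide; the cradle's V is 58 mm long in x, 88 mm wide, up to 98 mm high above the bench, bolted to the slide; not to be touched.
- shell: Steel bottom-bracket shell, a tube 40 mm across and 68 mm long, 0.2 kg, lying loose across the slide in the cradle (its own y along it); origin at its centre, top at 122 mm. Rides along; not to be touched.
- flux_jar: White jar with blue label, 60 mm across, 75 mm high, standing on the bench on the slide's -y side; origin under its centre.
- oil_bottle: Green bottle, white label, black cap, 52 mm across, 140 mm high, standing on the -y side; origin under its centre.
- tube_stub: Steel tube offcut standing on end, 35 mm across, 90 mm high, on the -y side; origin under its centre.
- hammer: Hammer about 270 mm long with wooden handle lying on the bench on the +y side; origin on its underside.
- file: Flat file with wooden handle lying on the +y side, 235 mm long; origin on its underside.
- mug: Blue mug, 76 mm across, 90 mm high, on the near -y side; origin under its centre.
- dropout: Flat steel frame-end part, 70 x 50 x 8 mm, lying on the far -y side; origin on its underside.

How it is judged:
By the outcome, as a careful person would: the job done as asked, in the order asked, and still so for the second after the job is handed in, with the robot touching nothing.
It also fails if it takes over 42 s, if anything falls off the work surface, if the arm or the gripper's body presses on something with over 40 N, if the wrist force passes 120 N, or if a joint passes its speed limit or range.

## Working session

There is one attempt and no reset: what is moved stays moved. The work goes in short steps, Python scripts to look and compute and a tool call to move; the robot and the scene stay as the last step left them, time stands still between calls to the robot, and variables do not carry over. Pictures are saved under pics/ and viewed, and the job is handed in when it is done.

Besides the shell and the picture viewer there is one more tool, called after "Emit:" as name(argument=value, ...) on one line, values as JSON. drive_tool: Moves the arm, as the interface text tells. Its arguments: {"type":"object","properties":{"series":{"type":"array","items":{"type":"array","items":{"type":"number"}}},"newtons":{"type":"number"}},"required":["series"]}

```bash
mkdir -p pics; python3 - <<'E'
from workcell import bot
import cv2,numpy as np
s=bot.observe();print({k:np.round(v,3).tolist() for k,v in s.items()})
for n in("scene","side"):
    im=bot.grab_frame(n);cv2.imwrite(f"pics/{n}0.png",im[:,:,::-1])
    c=bot.camera_info(n);print(n,c["fx"],c["cx"],c["cy"],np.round(c["cam_to_world"],3).tolist())
    for t in("push_plate","pin_rack","mid_pin","far_pin","fixture","tooth_face"):
        r=bot.masks_of(n,t);print(t,[(round(x["conf"],2),np.round(x["point"]).tolist(),int(x["mask"].sum())) for x in r[:2]])
E
```

```text
{'clock': 0.0, 'qpos': [1.068, 0.522, -0.036, 1.6, 0.021, 1.021, -0.113], 'qd': [0.0, -0.001, -0.001, 0.0, -0.002, -0.0, 0.001], 'joint_efforts': [-0.0, -92.711, 1.979, -36.993, 0.018, 0.008, -0.0], 'position': [0.262, -0.567, 0.231], 'tool_rot': [-3.14, 0.0, 0.433], 'force': [0.18, 0.097, -0.195], 'moment': [-0.028, -0.008, 0.015], 'grip_width': 0.085}
scene 477.0182913170144 248.22506242530642 176.30528159254288 [[-0.011, 0.643, -0.766, 1.477], [1.0, 0.019, 0.002, 0.025], [0.016, -0.765, -0.643, 0.821], [0.0, 0.0, 0.0, 1.0]]
push_plate [(0.56, [228.0, 166.0], 1354)]
pin_rack [(0.84, [262.0, 173.0], 868)]
mid_pin [(0.46, [259.0, 166.0], 178), (0.29, [355.0, 195.0], 453)]
far_pin []
fixture [(0.65, [231.0, 208.0], 9343)]
tooth_face [(0.71, [228.0, 167.0], 1317), (0.3, [304.0, 221.0], 1182)]
side 401.65955457850083 264.3108264609677 192.4589527445757 [[-0.773, -0.331, 0.541, -0.037], [-0.634, 0.429, -0.643, 0.771], [-0.019, -0.84, -0.542, 0.708], [0.0, 0.0, 0.0, 1.0]]
push_plate [(0.64, [304.0, 203.0], 1317)]
pin_rack [(0.7, [270.0, 218.0], 804)]
mid_pin [(0.46, [282.0, 213.0], 93)]
far_pin [(0.48, [269.0, 211.0], 134), (0.39, [342.0, 183.0], 596)]
fixture [(0.68, [289.0, 211.0], 6166)]
tooth_face [(0.8, [305.0, 203.0], 1258)]
```

```bash
python3 - <<'E'
import cv2
a=cv2.imread("pics/scene0.png");b=cv2.imread("pics/side0.png")
cv2.imwrite("pics/sc_big.png",cv2.resize(a[100:300,130:390],None,fx=3,fy=3,interpolation=2))
cv2.imwrite("pics/sd_big.png",cv2.resize(b[120:310,180:430],None,fx=3,fy=3,interpolation=2))
E
```

```text
(no output)
```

View pics/scene0.png

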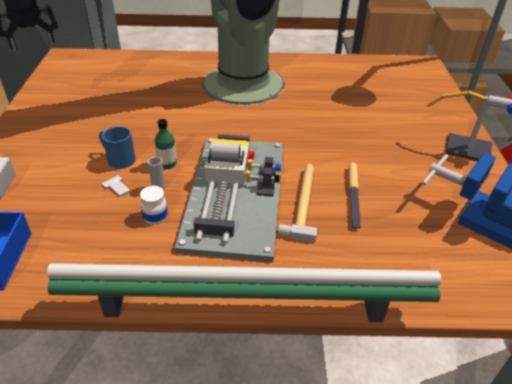

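View pics/side0.png

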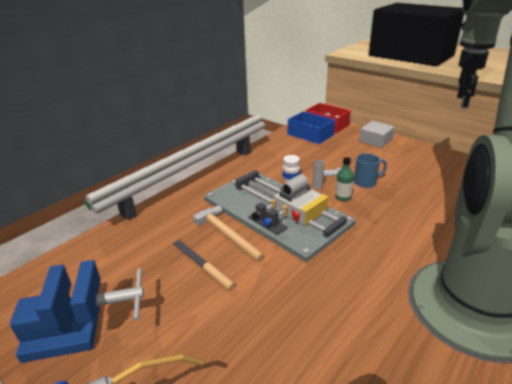

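```bash
ls pics
```

```text
sc_big.png
scene0.png
sd_big.png
side0.png
```

View pics/sc_big.png

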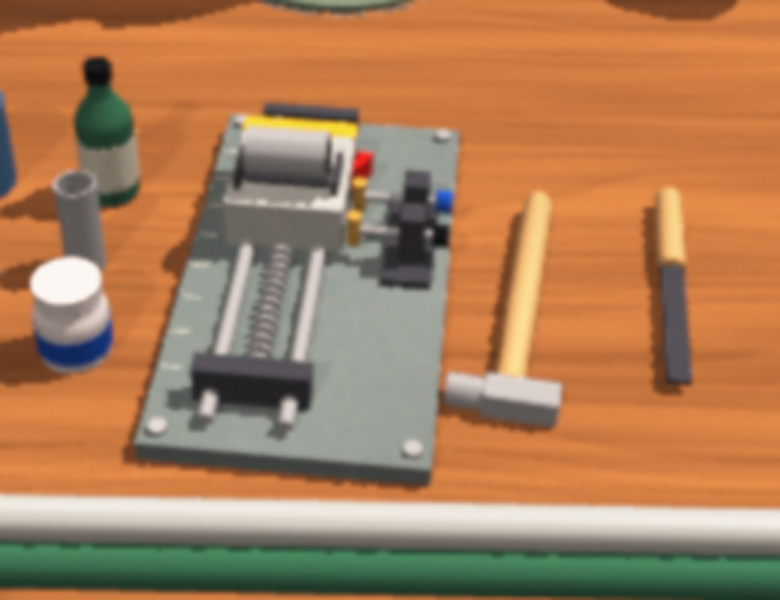

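View pics/sd_big.png

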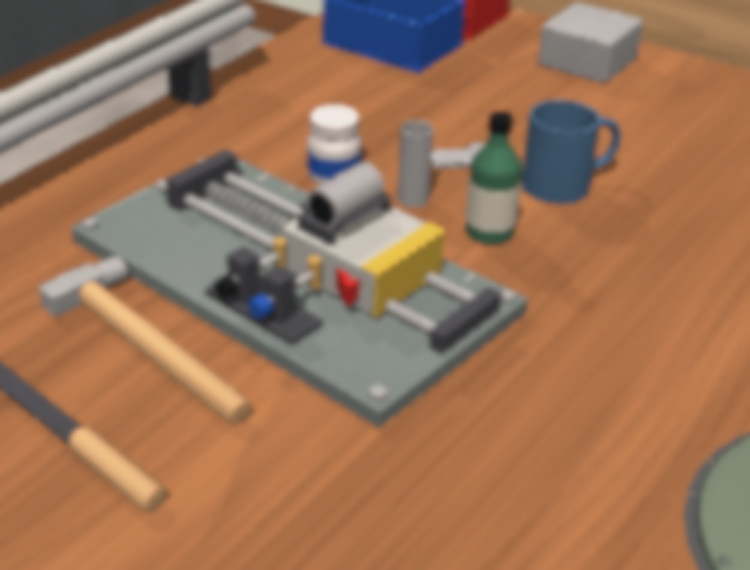

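```bash
cat > h.py <<'E'
import numpy as np, json
from workcell import bot
C={n:bot.camera_info(n) for n in("scene","side")}
def ray(n,uv,c=None):
    c=c or C[n];T=np.array(c["cam_to_world"])
    d=T[:3,:3]@np.array([(uv[0]-c["cx"])/c["fx"],(uv[1]-c["cy"])/c["fy"],1]);return T[:3,3],d
def at(n,uv,z,c=None):
    o,d=ray(n,uv,c);return o+d*(z-o[2])/d[2]
def proj(n,p,c=None):
    c=c or C[n];T=np.array(c["cam_to_world"]);q=(np.atleast_2d(p)-T[:3,3])@T[:3,:3]
    return np.c_[c["fx"]*q[:,0]/q[:,2]+c["cx"],c["fy"]*q[:,1]/q[:,2]+c["cy"]]
def f2w(F,p):
    x,y,a=F;p=np.atleast_2d(p);c,s=np.cos(a),np.sin(a)
    return np.c_[x+c*p[:,0]-s*p[:,1],y+s*p[:,0]+c*p[:,1],p[:,2]]
def w2f(F,p):
    x,y,a=F;c,s=np.cos(a),np.sin(a);d=np.array(p)[:2]-[x,y];return np.array([c*d[0]+s*d[1],-s*d[0]+c*d[1],p[2]])
E
python3 - <<'E'
from h import *
from scipy.optimize import least_squares
import cv2
S=lambda u,v:np.array([u/3+130-.33,v/3+100-.33]); D=lambda u,v:np.array([u/3+180-.33,v/3+120-.33])
obs=[("scene",S(137,445),[.21,-.08,.02]),("scene",S(430,468),[.21,.14,.02]),("scene",S(460,131),[-.21,.14,.02]),("scene",S(230,116),[-.21,-.08,.02]),
("side",D(380,408),[-.21,.14,.02]),("side",D(525,300),[-.21,-.08,.02]),("side",D(75,231),[.21,.14,.02])]
f=lambda F:np.concatenate([(proj(n,f2w(F,p))[0]-uv) for n,uv,p in obs])
r=least_squares(f,[.6,0,0],loss="soft_l1");F=r.x;print(F.round(4));print(f(F).reshape(-1,2).round(1).tolist())
np.save("F.npy",F)
# features
print("tip plate edge rear top scene", w2f(F,at("scene",S(245,119),.075)).round(4),w2f(F,at("scene",S(357,123),.075)).round(4))
print("side yellow rear top", w2f(F,at("side",D(443,230),.075)).round(4),w2f(F,at("side",D(378,283),.075)).round(4))
for n,fn in(("scene",S),("side",D)):
    for t,uv in ((("noseM top",(360,180)),("noseF top",(354,213)),("red top",(362,154)),("blue",(445,201)),("black",(440,236))) if n=="scene" else (("noseM top",(315,257)),("noseF top",(280,239)),("red rearbottom",(352,303)),("red top",(346,268)),("blue",(262,305)),("black",(227,288)))):
        print(n,t,[w2f(F,at(n,fn(*uv),z)).round(4).tolist() for z in(.05,.06)])
for n in("scene","side"):
    im=cv2.imread(f"pics/{n}0.png");im=cv2.resize(im,None,fx=4,fy=4,interpolation=2)
    def dot(p,c):
        u,v=proj(n,f2w(F,p))[0]*4+1.5;cv2.circle(im,(int(u),int(v)),3,c,-1)
    for p in([.21,-.08,.02],[.21,.14,.02],[-.21,.14,.02],[-.21,-.08,.02]):dot(p,(255,0,255))
    for y in(-.05,0,.05):dot([-.13,y,.075],(0,255,0));dot([-.13,y,.026],(0,255,0));dot([-.008,y,.075],(0,255,0))
    c=(proj(n,f2w(F,[-.05,.03,.05]))[0]*4).astype(int)
    cv2.imwrite(f"pics/{n}_fit.png",im[max(c[1]-300,0):c[1]+300,max(c[0]-400,0):c[0]+400])
E
```

```text
[ 0.5712 -0.0347 -0.0886]
[[-0.9, -0.4], [1.0, 0.6], [-0.5, -0.1], [-0.2, -0.6], [-0.2, 1.9], [0.8, -0.3], [-2.2, -1.2]]
tip plate edge rear top scene [-0.1284 -0.0501  0.075 ] [-0.1345  0.0495  0.075 ]
side yellow rear top [-0.1274 -0.0519  0.075 ] [-0.1369  0.0564  0.075 ]
scene noseM top [[-0.0849, 0.0575, 0.05], [-0.0722, 0.0586, 0.06]]
scene noseF top [[-0.0391, 0.0569, 0.05], [-0.027, 0.0579, 0.06]]
scene red top [[-0.1226, 0.0556, 0.05], [-0.1094, 0.0567, 0.06]]
scene blue [[-0.0646, 0.1329, 0.05], [-0.0521, 0.133, 0.06]]
scene black [[-0.0176, 0.1311, 0.05], [-0.0057, 0.1312, 0.06]]
side noseM top [[-0.0444, 0.0372, 0.05], [-0.0541, 0.0481, 0.06]]
side noseF top [[0.0015, 0.0375, 0.05], [-0.0088, 0.0483, 0.06]]
side red rearbottom [[-0.1181, 0.0689, 0.05], [-0.1266, 0.0793, 0.06]]
side red top [[-0.0781, 0.0309, 0.05], [-0.0872, 0.0418, 0.06]]
side blue [[-0.0605, 0.1268, 0.05], [-0.0698, 0.1362, 0.06]]
side black [[-0.0185, 0.1301, 0.05], [-0.0286, 0.1395, 0.06]]
```

View pics/scene_fit.png

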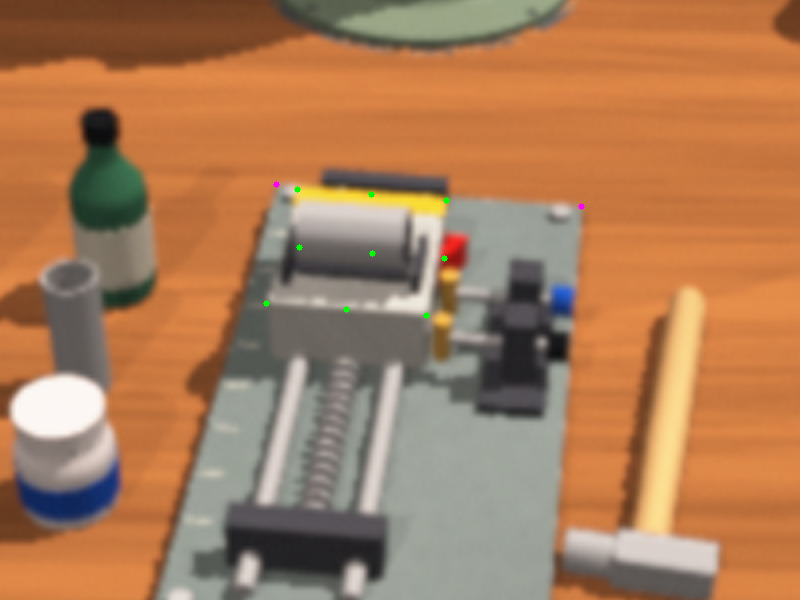

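View pics/side_fit.png

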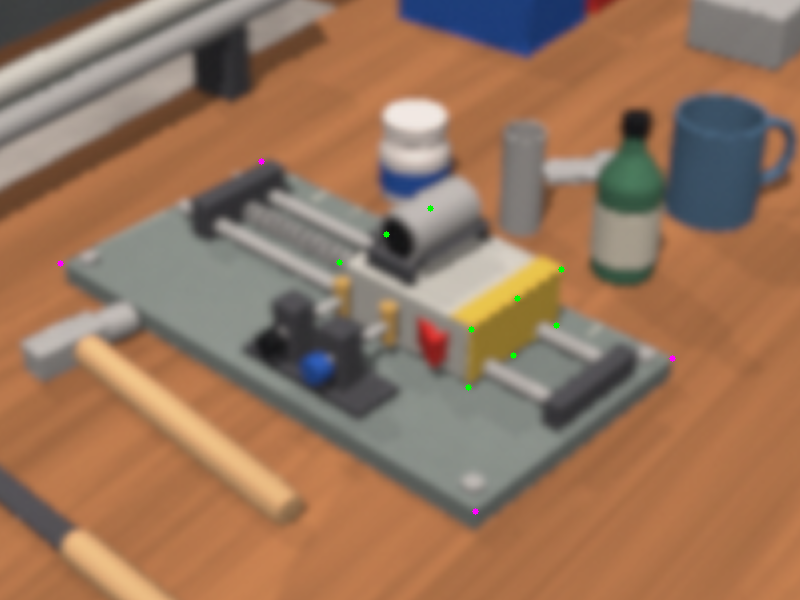

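Emit:
drive_tool(series=[[0,0.014,0.048,0,-0.13],[0,0.014,0.048,0,-0.13],[0,0.014,0.048,0,-0.13],[0,0.014,0.048,0,-0.13],[0,0.014,0.048,0,0],[0,0.014,0.048,0,0],[0,0.014,0.048,0,0],[0,0.014,0.048,0,0],[0,0.014,0.048,0,0],[0,0.014,0.048,0,0],[0,0.01,0.04,0,0]])

```text
clock: 1.8
position: [0.4073, -0.0471, 0.232]
tool_rot: [3.139, -0.005, -0.112]
force: [1.1, -0.7, -0.4]
grip_width: -0.0001
```

```bash
python3 - <<'E'
from h import *
F=np.load("F.npy");s=bot.observe();print(s["clock"],s["position"],s["tool_rot"],s["force"],s["grip_width"]);print("goal",f2w(F,[-.158,0,.05]), w2f(F,s["position"]), "yaw err",F[2]-s["tool_rot"][2])
E
```

```text
1.8 [ 0.40732902 -0.04709808  0.23204435] [ 3.1389538  -0.00487076 -0.11241097] [ 1.07688687 -0.66283687 -0.38749595] -0.00011602126836575938
goal [[ 0.41380174 -0.02072647  0.05      ]] [-0.16211426 -0.02684085  0.23204435] yaw err 0.023825746924285227
```

Emit:
drive_tool(series=[[0,0.006,0.026,-0.02,0.024],[0,0,0,-0.04,0],[0,0,0,0,0]])

```text
clock: 2.1
position: [0.4155, -0.0139, 0.1721]
tool_rot: [3.141, -0.01, -0.079]
force: [-0.3, 0.7, 0.1]
grip_width: 0.0002
```

```bash
python3 - <<'E'
from h import *
import cv2
F=np.load("F.npy");s=bot.observe();c=bot.camera_info("wrist");im=bot.grab_frame("wrist")
print(s["clock"],s["position"],s["tool_rot"],s["force"], w2f(F,s["position"]))
np.savez("w1.npz",fx=c["fx"],fy=c["fy"],cx=c["cx"],cy=c["cy"],cam_to_world=c["cam_to_world"])
print(np.round(c["cam_to_world"],3).tolist())
im=cv2.resize(im[:,:,::-1],None,fx=1.5,fy=1.5,interpolation=2).copy()
for p in([-.21,.14,.02],[-.21,-.08,.02],[-.13,-.05,.075],[-.13,.05,.075],[-.11,-.05,.075],[-.11,.05,.075],[-.13,.05,.026],[-.13,-.05,.026]):
    u,v=proj("w",f2w(F,p),c)[0]*1.5;cv2.circle(im,(int(u),int(v)),3,(255,0,255),-1)
cv2.imwrite("pics/w1.png",im)
E
```

```text
2.1 [ 0.41548365 -0.01393015  0.17211186] [ 3.14123706 -0.00973097 -0.07907264] [-0.31109201  0.6527942   0.14641774] [-0.15692595  0.00691847  0.17211186]
[[-0.079, -0.954, -0.29, 0.491], [-0.997, 0.076, 0.022, -0.02], [0.001, 0.29, -0.957, 0.316], [0.0, 0.0, 0.0, 1.0]]
```

View pics/w1.png

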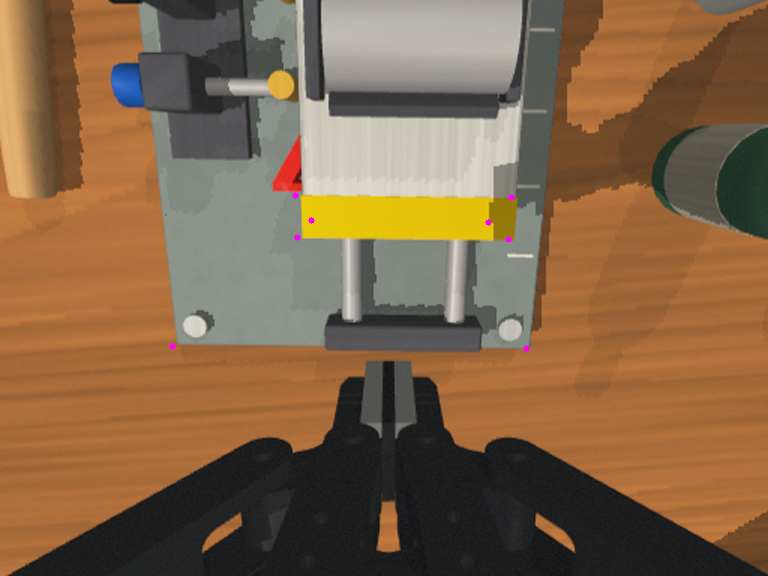

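```bash
python3 - <<'E'
from h import *
F=np.load("F.npy");c={k:v for k,v in np.load("w1.npz").items()}
g=lambda u,v,z:w2f(F,at("w",(u/1.5,v/1.5),z,c)).round(4).tolist()
print("yellow rear",g(302,240,.075),g(516,240,.075));print("yellow front",g(302,196,.075),g(518,197,.075))
print("plate corners",g(177,344,.02),g(530,349,.02))
for z in(.05,.06,.065):print(z,"tooth rear",g(280,190,z),"nose",g(281,85,z),"blue",g(128,85,z),)
s=proj("w",f2w(F,[[-.0625,.13,.05]]),c);print(s*1.5)
E
```

```text
yellow rear [-0.1311, 0.0479, 0.075] [-0.1302, -0.0537, 0.075]
yellow front [-0.1104, 0.0471, 0.075] [-0.1099, -0.0529, 0.075]
plate corners [-0.2085, 0.137, 0.02] [-0.21, -0.082, 0.02]
0.05 tooth rear [-0.1104, 0.0622, 0.05] nose [-0.0605, 0.0592, 0.05] blue [-0.0612, 0.1327, 0.05]
0.06 tooth rear [-0.1093, 0.0602, 0.06] nose [-0.0613, 0.0573, 0.06] blue [-0.0619, 0.128, 0.06]
0.065 tooth rear [-0.1088, 0.0592, 0.065] nose [-0.0617, 0.0563, 0.065] blue [-0.0623, 0.1257, 0.065]
[[134.08034264  87.99606257]]
```

Emit:
drive_tool(series=[[0,-0.001,-0.005,-0.04,-0.008],[0,-0.001,-0.005,-0.04,0],[0,0,0,-0.03,0],[0,0,0,-0.012,0],[0,0,0,0,0]])

```text
clock: 2.65
position: [0.4207, -0.0283, 0.0568]
tool_rot: [3.14, -0.024, -0.095]
force: [0.1, 0.1, 0.8]
grip_width: -0.0001
```

```bash
python3 - <<'E'
from h import *
F=np.load("F.npy");s=bot.observe()
print(s["position"],s["tool_rot"],s["force"], w2f(F,s["position"]))
E
```

```text
[ 0.42067009 -0.02827807  0.05684353] [ 3.14005243 -0.02432014 -0.09474205] [0.13774564 0.09830433 0.78194839] [-0.15049049 -0.00691436  0.05684353]
```

Emit:
drive_tool(series=[[0,0.003,0.002,-0.003,0.006],[0,0.003,0.001,-0.003,0],[0,0.003,0,0,0],[0,0,0,0,0]])

```text
clock: 3.05
position: [0.4317, -0.0264, 0.0544]
tool_rot: [3.139, -0.027, -0.091]
force: [-5.1, 1.0, -4.2]
grip_width: -0.0003
```

```bash
python3 - <<'E'
from h import *
import cv2
F=np.load("F.npy");s=bot.observe()
print(s["position"],s["tool_rot"],s["force"], w2f(F,s["position"]))
im=bot.grab_frame("wrist");cv2.imwrite("pics/w2.png",im[:,:,::-1])
E
```

```text
[ 0.43172955 -0.02636662  0.05440357] [ 3.13903387 -0.02685044 -0.09060848] [-5.13264347  1.01347322 -4.18536362] [-0.13964351 -0.00403197  0.05440357]
```

View pics/w2.png

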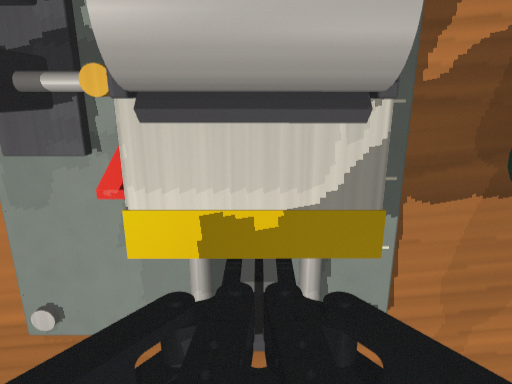

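Emit:
drive_tool(series=[[0,0.004,0,0,0],[0,0.004,0,-0.001,0],[0,0.004,0,-0.001,0],[0,0.004,-0.001,0,0],[0,0.004,0,0,0],[0,0.004,-0.001,0,0],[0,0.004,0,0,0],[0,0.004,-0.001,0,0]])

```text
clock: 3.9
position: [0.4537, -0.0292, 0.0536]
tool_rot: [3.135, -0.006, -0.089]
force: [-13.4, 8.9, 1.1]
grip_width: -0.0002
```

```bash
python3 - <<'E'
from h import *
F=np.load("F.npy");s=bot.observe()
print(s["position"],s["tool_rot"],s["force"], w2f(F,s["position"]))
E
```

```text
[ 0.45368515 -0.02919703  0.05356829] [ 3.13538511 -0.00640278 -0.08937138] [-13.39820278   8.9238106    1.09449502] [-0.11752359 -0.00490889  0.05356829]
```

Emit:
drive_tool(series=[[0,0.005,0,-0.001,0],[0,0.005,0,0,0],[0,0.005,0,-0.001,0],[0,0.005,0,0,0],[0,0.005,0,0,0],[0,0.005,0,0,0],[0,0.005,0,0,0]])

```text
clock: 4.6
position: [0.4711, -0.0307, 0.0522]
tool_rot: [3.128, 0.029, -0.09]
force: [-18.9, 1.8, 8.8]
grip_width: 0.0001
```

```bash
python3 - <<'E'
from h import *
import cv2
F=np.load("F.npy");s=bot.observe()
print(s["position"],s["tool_rot"],s["force"], w2f(F,s["position"]))
im=bot.grab_frame("wrist");cv2.imwrite("pics/w3.png",im[:,:,::-1])
E
```

```text
[ 0.47106478 -0.03070973  0.05216502] [ 3.1275055   0.02915038 -0.09011727] [-18.90536133   1.82421008   8.78117397] [-0.10007828 -0.00487809  0.05216502]
```

View pics/w3.png

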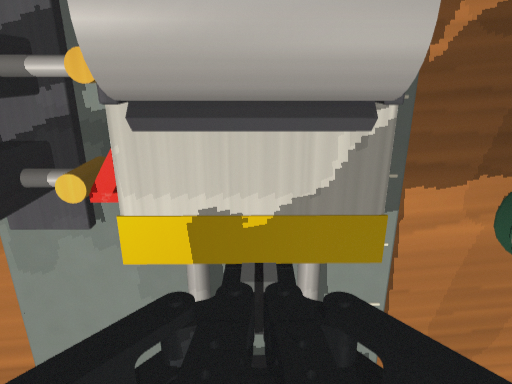

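Emit:
drive_tool(series=[[0,0.006,0,0,0],[0,0.006,-0.001,0,0],[0,0.006,0,0,0],[0,0.006,-0.001,0,0],[0,0.006,0,0,0]])

```text
clock: 5.15
position: [0.492, -0.0326, 0.0525]
tool_rot: [3.125, 0.049, -0.09]
force: [-11.5, -1.6, -0.3]
grip_width: -0.0
```

```bash
python3 - <<'E'
from h import *
F=np.load("F.npy");s=bot.observe()
print(s["position"],s["tool_rot"],s["force"], w2f(F,s["position"]))
E
```

```text
[ 0.49201598 -0.03264313  0.05250443] [ 3.12463902  0.04905998 -0.08985767] [-11.51150094  -1.64839137  -0.26363153] [-0.07903819 -0.00495037  0.05250443]
```

Emit:
drive_tool(series=[[0,0.005,0,0,0],[0,0.005,0,0,0],[0,0.005,-0.001,0,0]])

```text
clock: 5.45
position: [0.5007, -0.0338, 0.0526]
tool_rot: [3.123, 0.063, -0.09]
force: [-15.9, 10.5, 6.1]
grip_width: 0.0002
```

```bash
python3 - <<'E'
from h import *
import cv2
F=np.load("F.npy");s=bot.observe()
print(s["position"],s["tool_rot"],s["force"], w2f(F,s["position"]))
im=bot.grab_frame("wrist");cv2.imwrite("pics/w4.png",im[:,:,::-1])
E
```

```text
[ 0.50066835 -0.0337935   0.05256873] [ 3.12258259  0.062877   -0.09022045] [-15.87168762  10.5395027    6.07214714] [-0.07031797 -0.00533075  0.05256873]
```

View pics/w4.png

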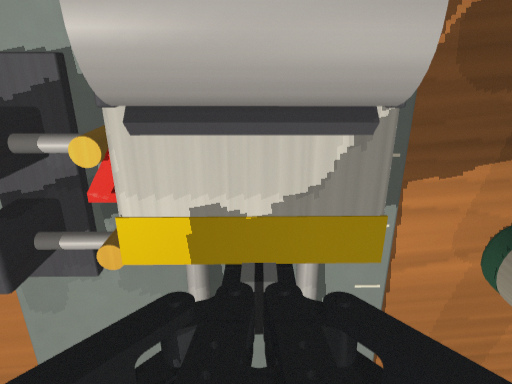

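Emit:
drive_tool(series=[[0,-0.008,0.001,0,0],[0,-0.01,0.001,0,0],[0,-0.012,0.001,0,0],[0,-0.012,0.001,0,0],[0,-0.012,0.001,0,0],[0,-0.01,0.001,0,0],[0,0,0,0,0],[0,0,0,0,0]])

```text
clock: 6.3
position: [0.435, -0.0276, 0.0557]
tool_rot: [3.124, 0.056, -0.09]
force: [0.1, 0.3, 0.8]
grip_width: 0.0001
```

```bash
python3 - <<'E'
from h import *
import cv2
F=np.load("F.npy");s=bot.observe()
print(s["clock"],s["position"],s["tool_rot"],s["force"], w2f(F,s["position"]))
im=bot.grab_frame("wrist");cv2.imwrite("pics/w5.png",im[:,:,::-1])
E
```

```text
6.3 [ 0.4349624  -0.02757525  0.05571012] [ 3.12370115  0.05565638 -0.09048485] [0.07563265 0.25493736 0.77273985] [-0.1363164  -0.00494986  0.05571012]
```

View pics/w5.png

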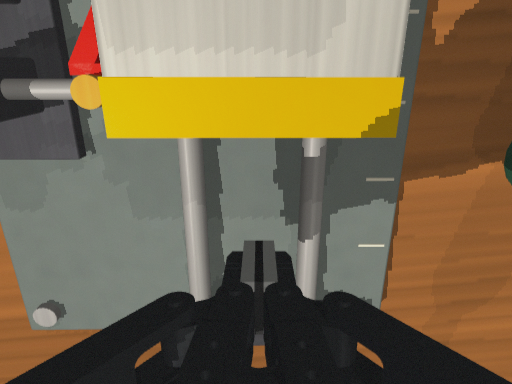

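Released: the tooth (bottom edge about row 75) rests on the far side of the middle pin (nose at 88,91), and the fingers are clear. I'll lift and check once more.

Emit:
drive_tool(series=[[0,0,0,0.03,0],[0,0,0,0.03,0],[0,0,0,0.03,0],[0,0,0,0.03,0],[0,0,0,0,0],[0,0,0,0,0]])

```text
clock: 6.95
position: [0.4371, -0.0274, 0.1804]
tool_rot: [3.125, 0.054, -0.091]
force: [-0.8, 0.6, -0.7]
grip_width: -0.0001
```

```bash
python3 - <<'E'
from h import *
import cv2
s=bot.observe();print(s["clock"],s["position"],s["force"])
a=bot.grab_frame("wrist");b=bot.grab_frame("scene")
cv2.imwrite("pics/end.png",np.hstack([cv2.resize(x[:,:,::-1],(400,300)) for x in(a,b)]))
cv2.imwrite("pics/end_s.png",cv2.resize(b[100:300,130:390,::-1],None,fx=3,fy=3,interpolation=2))
E
```

```text
6.95 [ 0.43709301 -0.02740947  0.18039176] [-0.75584988  0.56459886 -0.69485932]
```

View pics/end.png

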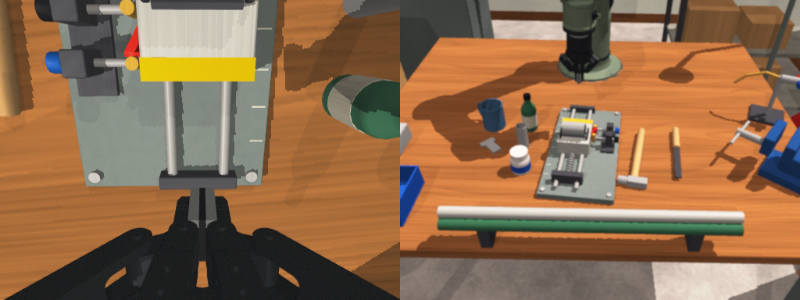

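View pics/end_s.png

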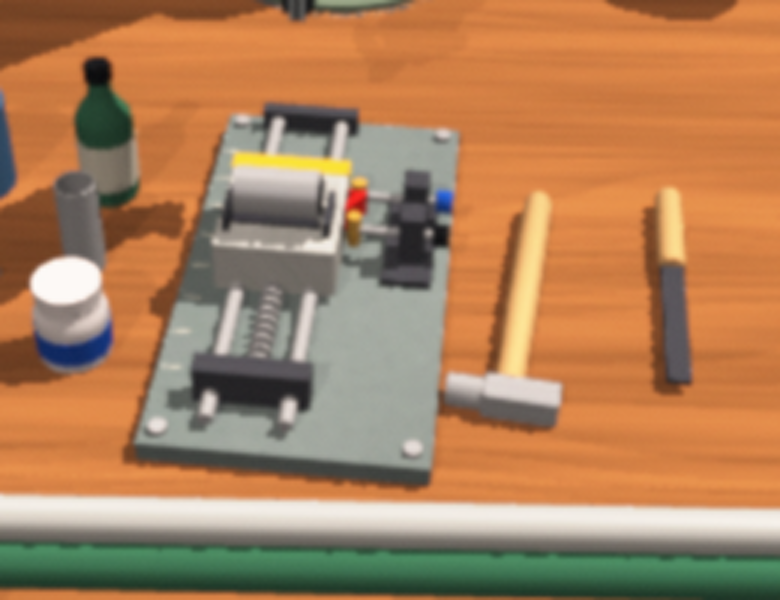

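The red tooth sits between the two pins, against the middle one. The shell is still in its cradle and the other things haven't moved.

```bash
python3 -c "
from workcell import bot
print(bot.job_done())"
```

```text
the job is handed in; nothing more can be done
None
```

The slide is latched against the middle pin, and I handed the job in at about 7 s on the robot's clock.

- **The push:** I pushed the yellow plate about 70 mm with the shut fingertips. That is roughly 15 mm past the middle catch by travel, or about 18 mm judged from the wrist picture. I saw the middle pin snap in behind the tooth before backing off and lifting clear.
- **Last checks:** The wrist and scene pictures show the tooth held between the two pins, against the middle one. The shell is still in its cradle, and everything else visible stands where it was. The force on the tool is about 1 N, so it is touching nothing.
- **What was off:**
    - Contact tilted the tool by up to 0.06 rad during the push.
    - The fingers dragged sideways on the plate with up to about 10 N.
    - The camera fits disagreed by about 2–5 mm.

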